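# Activate a cement capsule in the bench capsule press

### The arm

A 7-joint arm with a two-finger parallel gripper is mounted at the origin on the work surface. World frame = base frame: x ahead of the robot, y to its left, z up, the work surface at z = 0. Lengths are in m, angles in rad, forces in N, time in s.
With the tool pointing down it reaches from about 0.425 to 0.825 m from the base axis. Payload 3.6 kg.
Tool frame: the origin (TCP) lies midway between the tips of the shut fingers; the grasp point (between the pads) lies 19 mm behind it; z points along the fingers, y is the line along which they close (so a half turn about z gives the same grasp; the last joint's range is limited). The gripper opens to 85 mm and grips with 20 to 120 N. Pads are 22 mm wide; open, the fingers measure 114 mm over their backs; the gripper's body (76 mm by 85 mm) begins 54 mm behind the grasp point. The pads swing forward as they close: fully open they stand 13 mm farther back than shut.
Start: joints at [1.171, 0.615, -0.013, 1.423, 0.008, 1.103, -0.04], TCP at [0.237, -0.605, 0.231] pointing down, gripper open.
Joint ranges: [-3.12, 3.12], [-0.3, 2.06], [-1.34, 1.32], [0.26, 2.42], [-1.36, 4.5], [0.01, 1.98], [-2.84, 2.84]. Speed limits (rad/s): [2.79, 2.79, 3.14, 3.14, 3.14, 3.14, 3.14].

### API

Orientations are given as a unit quaternion [w, x, y, z].
In Python, from cell import sense, snapshot, job_done gives the robot as it stands.
- The arm moves only by the shell command python3 -m crank 'ROWS' [OPENING] [FORCE]. ROWS is JSON, a list of rows, each a list of 2 entries, a list of its own where there are three numbers: the shift along the tool's x, y, z in cm, then the turn, a rotation vector about the tool's x, y, z in degrees. In form: [[[dx, dy, dz], [ax, ay, az]], ...]. A call has exactly 10 rows; each row shifts and turns the commanded pose from where the row before left it, along the tool's axes as they then stand; what a row does not reach is not made up. A row lasts 1/12 s, in which the tool goes at most 41.7 mm and 7.16 degrees, less where a joint would pass 70% of its speed; a pose out of reach is approached as far as the arm can. A call with a gripper value outside its range is refused whole. OPENING is the gripper command: -1 is fully open, 1 is shut, values between are in proportion, set as the call begins (- or left out, the last holds). The fingers move at their own pace and stop on an object; FORCE is the grip in N (left out, the last holds). Time passes only in rows, so rows that do not move let the fingers close, or fill a call up. It gives the time, the measured TCP pose, the force, the opening and the grip force at its end, in the units of the state.
- sense(): the state, without advancing time (a new reading comes with each control period).
- snapshot(name): name is "scene" or "top" or "wrist"; returns a dict with "color" (384x512x3 uint8, red, green, blue), "fx", "fy", "cx", "cy" (pixels), "eye" and "attitude" of the camera in the world; the wrist camera has in their place "tool_from_camera" (4x4, takes a point from camera to tool coordinates, whose origin is the TCP and whose axes are the flange's). Camera axes: x right, y down, z forward; pixel columns grow to the right and rows downward; lengths in m; the calibration is good to about 2 mm. A picture is of the moment at which its call begins: read the wrist's pose just before it. There is no depth.
- job_done(): hands the job in; it is judged then, once.
The state is a dict: "t": time; "joint_positions": joint angles; "qd": joint speeds; "joint_efforts": joint torques, N m; "tool_pos": TCP position; "tcp_rot": TCP orientation; "ft_force": force on the tool from outside, world axes, zero at the start; "wrist_torque": the same for the moment, N m; "opening": finger opening in m; "finger_force": force on a finger pad.
Only numpy, scipy, OpenCV 4.12 (cv2) and the standard library are available. Lean on these libraries where they do the work, as an engineer would, in place of code of your own. Each camera call takes 0.05 s, during which the arm holds its last target. There are 200 camera calls.

### The job

Activate the fresh cement capsule, the one in the rack whose orange plunger still stands out: lay it in the cradle of the bench press with its plunger towards the ram and its nozzle in the notched end stop, and let go of it. Then push the blue palm button gently down, without forcing the press, until it bottoms on its stop and the capsule's plunger has gone in flush, hold it there for a second, and let it spring all the way back up. Leave the capsule lying in the cradle and do not disturb the spent capsules or anything else on the bench.

Things in the scene. Friction and masses are not known exactly. Their poses are not given: they have to be found in the camera images.
- activator: Bench capsule press, fixed: dark grey base plate 180 x 90 mm, 19 mm high, cream housing 75 x 70 mm (top 81 mm above the table) on its +x half, notched steel end stop at its -x end, cradle between. Origin: centre of the underside; z up; x runs from end stop to housing. The end stop's face is at x = -65 mm, its top 61 mm above the table; its notch for the nozzle is 11 mm wide and open at the top.
- cradle (a point): Where the capsule's middle belongs: on its axis, 50 mm above the table, x = -42 mm of the press. Two slim V rests, 6 mm long, 16 mm before and behind, carry it from below (top edges 5 mm under the axis, within 9 mm of it sideways), so its middle 26 mm and flanks are free for fingers; base plate 31 mm under the axis. A capsule here has 3 mm play to the end stop and 4 mm from plunger to ram.
- button (a joint): Travel of the palm button, m: 0 up, 0.014 on its stop. Sprung: 2.5 N to start, 5.5 N at the bottom. After about 4 mm the ram meets the capsule, slides it to the end stop, then over the last 7 mm pushes its plunger in, which adds about 4.5 N (10 N just before the stop); at the stop the force climbs steeply. More than 25 N on any part of the press is forcing it.
- capsule: The fresh cement capsule, white with a green band, lying in the rack: cylinder 16 mm in diameter, 40 mm long, origin at its middle on its axis. Its x axis runs along it to the plunger end; at the other end (-x) a nozzle 7 mm in diameter sticks out 8 mm. Weighs about 20 g.
- plunger (a joint): How far the capsule's plunger has been pushed in, m: 0 standing out 7 mm, 0.007 flush with the capsule's end (it can go to 0.0085). It stays where it is pushed and moves at about 4.5 N.
- plunger_face (a point): Middle of the outer face of the fresh capsule's orange plunger, 11 mm in diameter; 27 mm from the capsule's origin along its +x while it stands out.
- rack: White capsule rack 86 x 160 mm, fixed; three capsules lie side by side across it, 50 mm apart along its y, all with their plunger ends to its +x and their axes 30 mm above the table, each on two slim V rests 16 mm before and behind its middle (middle 26 mm free underneath, rack floor 8 mm above the table). Which place holds the fresh one varies. Origin: centre of the underside.
- spent_a: A spent capsule in the rack, same shape, its orange plunger already flush. Origin at its middle on its axis. To be left alone.
- spent_b: The other spent capsule, the same. To be left alone.
- tongs: Steel wire furnace tongs about 330 x 66 mm, 6 mm thick, lying on the left. Origin near the middle, underneath. Bystander.
- blank: White zirconia disc 98 mm in diameter, 14 mm thick, lying flat on the left. Origin: centre of the underside. Bystander.
- crucible: White ceramic sintering bowl 90 mm across, 40 mm high, on the right. Origin: centre of the underside. Bystander.
- bottle: Amber bottle 56 mm in diameter, 130 mm tall, on the right at the back. Origin: centre of the underside. Bystander.
- cast: Plaster model of a jaw, 68 x 80 mm, 27 mm high, on the right. Origin: centre of the underside. Bystander.
- ram_face (a point): Centre of the face of the steel ram (13 mm across) that comes out of the housing on the cradle's axis, 50 mm above the table; at rest at x = -11 mm of the press. The button drives it towards the end stop, 13.8 mm for the full 14 mm of button travel, which leaves the capsule's plunger flush.
- stop_collar (a point): Middle of the top of the brass stop collar on the housing, 92 mm above the table, x = 42 mm of the press, on the vertical axis of the palm button. The steel shoulder on the button's stem stands 14 mm above it and lands on it. The blue mushroom cap, 42 mm across and 18 mm thick, is screwed higher or lower on that stem: its top is 126 to 137 mm above the table when up, so where it stops must be felt.
Things that resemble listed ones, but are neither listed nor needed, are in the scene too. There is more than one size of the activator; the one meant has the size given above.

How it is judged:
By the outcome, as a careful person would: the job done as asked, in the order asked, and still so for the second after the job is handed in, with the robot touching nothing.
It also fails if it takes over 59 s, if anything falls off the work surface, if the arm or the gripper's body presses on something with over 40 N, if the wrist force passes 120 N, or if a joint passes its speed limit or range.

## Working session

There is one attempt and no reset: what is moved stays moved. The work goes in short steps, Python scripts to look and compute and a shell command to move; the robot and the scene stay as the last step left them, time stands still between calls to the robot, and variables do not carry over. Pictures are saved under pics/ and viewed, at most 10 in all, crops included, and the job is handed in when it is done.

```bash
ls; mkdir -p pics; python3 - <<'E'
from cell import sense,snapshot
import cv2,numpy as np
s=sense();print({k:np.round(v,3).tolist() for k,v in s.items()})
for n in("scene","top"):
    d=snapshot(n);cv2.imwrite(f"pics/{n}0.png",cv2.resize(d["color"][...,::-1],None,fx=1.5,fy=1.5,interpolation=cv2.INTER_CUBIC));np.save(f"{n}.npy",d,allow_pickle=True)
    print(n,{k:np.round(d[k],4).tolist() for k in d if k!="color"})
E
```

```text
pics
{'t': 0.0, 'joint_positions': [1.171, 0.616, -0.013, 1.425, 0.008, 1.103, -0.04], 'qd': [0.001, -0.001, 0.002, 0.001, -0.0, 0.001, -0.0], 'joint_efforts': [-0.0, -46.921, 0.259, -17.103, 0.01, 0.01, -0.0], 'tool_pos': [0.237, -0.604, 0.23], 'tcp_rot': [-0.001, 0.983, 0.186, -0.0], 'ft_force': [-0.14, 0.254, 0.268], 'wrist_torque': [-0.016, 0.015, -0.033], 'finger_force': 0.0, 'opening': 0.085}
scene {'fx': 348.5051, 'fy': 348.5051, 'cx': 258.8784, 'cy': 191.3596, 'eye': [1.22, 0.3989, 1.0467], 'attitude': [-0.1728, 0.498, 0.7979, -0.2925]}
top {'fx': 437.8867, 'fy': 437.8867, 'cx': 256.2149, 'cy': 189.7918, 'eye': [0.3908, 0.0262, 1.3409], 'attitude': [0.0407, -0.6962, 0.715, -0.0497]}
```

View pics/scene0.png

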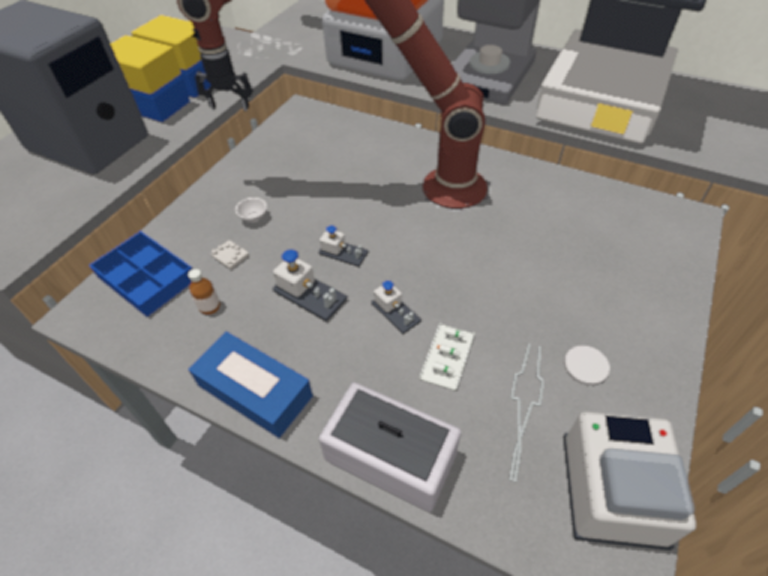

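View pics/top0.png

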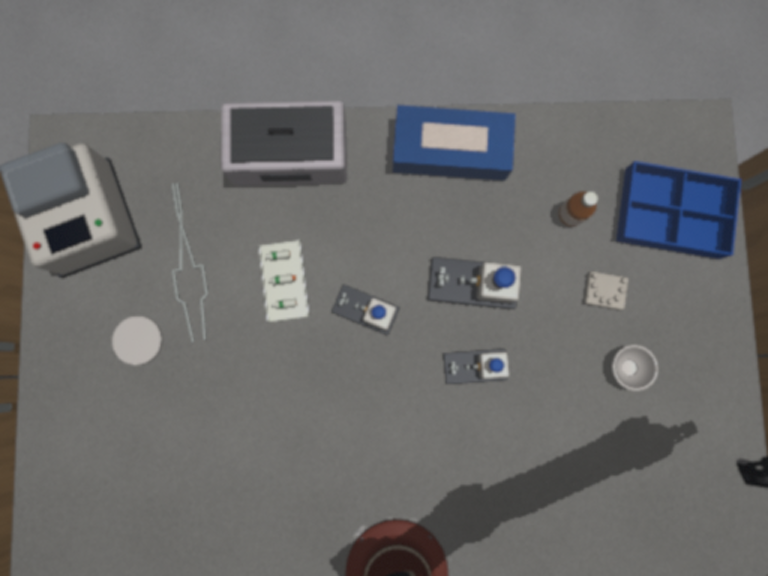

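Scene (upscaled top view): three presses at (366,308), (475,283) and (476,367). The one at (475,283) is about 90 px ≈ 180 mm long and the others about 64 px ≈ 130 mm, so (475,283) fits. In the rack at (284,280), the capsules are at (278,256), (283,280) and (286,304). The middle one shows orange sticking out at (294,279). I'll confirm both in an enlarged crop.

```bash
cat > h.py <<'E'
import numpy as np,cv2
from scipy.spatial.transform import Rotation as R
from cell import sense,snapshot
def rot(q): return R.from_quat([q[1],q[2],q[3],q[0]]).as_matrix()
def cam(name):
    s=sense(); d=snapshot(name)
    if "eye" in d: d["R"]=rot(d["attitude"]);d["o"]=np.array(d["eye"])
    else:
        T=np.eye(4);T[:3,:3]=rot(s["tcp_rot"]);T[:3,3]=s["tool_pos"];T=T@np.array(d["tool_from_camera"]);d["R"]=T[:3,:3];d["o"]=T[:3,3]
    return d
def plane(d,u,v,z):
    r=d["R"]@np.array([(u-d["cx"])/d["fx"],(v-d["cy"])/d["fy"],1]);return d["o"]+r*(z-d["o"][2])/r[2]
def proj(d,p):
    c=d["R"].T@(np.array(p)-d["o"]);return np.array([d["fx"]*c[0]/c[2]+d["cx"],d["fy"]*c[1]/c[2]+d["cy"]])
def blobs(d,lo,hi,box=None,amin=3,k=None):
    hsv=cv2.cvtColor(d["color"],cv2.COLOR_RGB2HSV);m=cv2.inRange(hsv,np.array(lo),np.array(hi))
    if box: q=np.zeros_like(m);x0,y0,x1,y1=box;q[y0:y1,x0:x1]=m[y0:y1,x0:x1];m=q
    n,l,st,c=cv2.connectedComponentsWithStats(m)
    return [(c[i],st[i],np.argwhere(l==i)[:,::-1]) for i in range(1,n) if st[i,4]>=amin]
E
python3 - <<'E'
from h import *
d=cam("top");I=d["color"][...,::-1]
a=cv2.resize(I[155:220,165:215],None,fx=8,fy=8,interpolation=cv2.INTER_CUBIC)
b=cv2.resize(I[155:220,280:355],None,fx=5,fy=8,interpolation=cv2.INTER_CUBIC)
cv2.imwrite("pics/crop.png",np.hstack([a,b]))
# press base: dark mask ; rack: white mask
g=blobs(d,(35,90,40),(85,255,255),(165,150,215,220));print("green",[(x[0].round(1),x[1][4],plane(d,*x[0],.036).round(4)) for x in g])
o=blobs(d,(3,110,80),(18,255,255),(165,150,215,220),2);print("orange",[(x[0].round(1),x[1][4],plane(d,*x[0],.03).round(4)) for x in o])
w=max(blobs(d,(0,0,150),(179,60,255),(165,150,215,220)),key=lambda x:x[1][4]);r=cv2.minAreaRect(w[2].astype(np.float32));print("rack",r,plane(d,*r[0],.01))
k=max(blobs(d,(0,0,0),(179,90,75),(275,160,360,215)),key=lambda x:x[1][4]);r=cv2.minAreaRect(k[2].astype(np.float32));print("base",r,k[1])
print([plane(d,*p,.019).round(4) for p in cv2.boxPoints(r)])
b=max(blobs(d,(100,120,50),(125,255,255),(320,165,355,205)),key=lambda x:x[1][4]);print("blue",b[0],b[1],plane(d,*b[0],.13))
E
```

```text
green []
orange [(array([195.5, 185. ]), np.int32(2), array([0.5785, 0.1899, 0.03  ]))]
rack ((188.58926391601562, 186.78530883789062), (51.5545539855957, 28.724220275878906), 83.51692199707031) [0.57641798 0.21356945 0.01      ]
base ((320.587158203125, 197.52871704101562), (28.079132080078125, 9.52287483215332), 32.2756462097168) [310 187  26  16  87]
[array([ 0.5436, -0.1447,  0.019 ]), array([ 0.5679, -0.1613,  0.019 ]), array([ 0.5201, -0.2316,  0.019 ]), array([ 0.496 , -0.2149,  0.019 ])]
blue [335.76190476 184.64285714] [330 179  13  12 126] [ 0.55511595 -0.21436987  0.13      ]
```

View pics/crop.png

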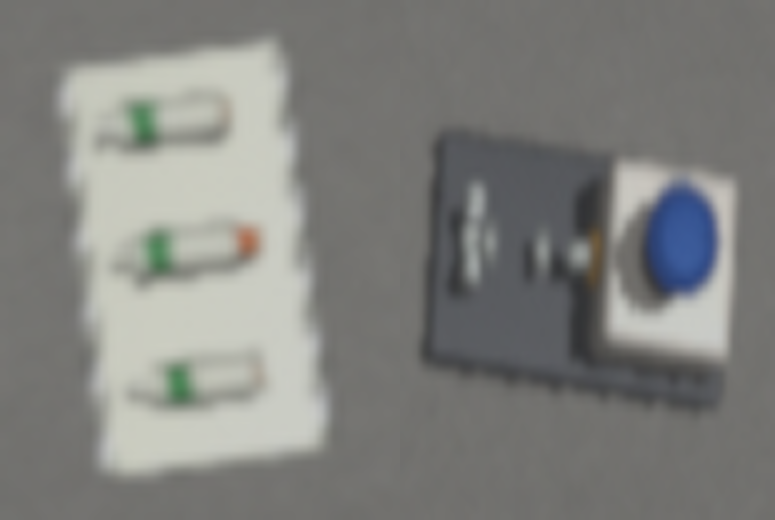

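The crop confirms it. The middle capsule is the fresh one, with orange standing out at crop (247,240). The press on the right, with its cradle, notched stop and blue cap, is the 180 mm one. Next I'll move over the rack for a wrist view.

```bash
cat >> h.py <<'E'
def plan(goal,a,n,roll=None):
    """constant-twist rows from the present pose to TCP goal, pointing down, tool x at heading a deg"""
    s=sense();q=rot(s["tcp_rot"]);c,sn=np.cos(np.radians(a)),np.sin(np.radians(a))
    G=np.array([[c,sn,0],[sn,-c,0],[0,0,-1.]])
    T0=np.eye(4);T0[:3,:3]=q;T0[:3,3]=s["tool_pos"];T1=np.eye(4);T1[:3,:3]=G;T1[:3,3]=goal
    D=np.linalg.inv(T0)@T1;from scipy.linalg import expm
    w=R.from_matrix(D[:3,:3]).as_rotvec()/n;dR=R.from_rotvec(w).as_matrix()
    S=sum(np.linalg.matrix_power(dR,k) for k in range(n))
    d=np.linalg.solve(S,D[:3,3]);print("row x%d: cm"%n,(d*100).round(2),"deg",np.degrees(w).round(2))
E
python3 - <<'E'
from h import *
d=cam("wrist");print(np.round(d["tool_from_camera"],3).tolist(),d["fx"])
plan([.575,.2,.23],96,30)
E
```

```text
[[0.001, -0.964, -0.265, 0.067], [1.0, 0.001, -0.001, 0.0], [0.001, -0.265, 0.964, -0.142], [0.0, 0.0, 0.0, 1.0]] 299.82774804065036
row x30: cm [ 3.08 -0.53  0.  ] deg [-0.   -0.   -2.49]
```

```bash
python3 -m crank '[[[3.08,-0.53,0],[0,0,-2.5]],[[3.08,-0.53,0],[0,0,-2.5]],[[3.08,-0.53,0],[0,0,-2.5]],[[3.08,-0.53,0],[0,0,-2.5]],[[3.08,-0.53,0],[0,0,-2.5]],[[3.08,-0.53,0],[0,0,-2.5]],[[3.08,-0.53,0],[0,0,-2.5]],[[3.08,-0.53,0],[0,0,-2.5]],[[3.08,-0.53,0],[0,0,-2.5]],[[3.08,-0.53,0],[0,0,-2.5]]]'
python3 - <<'E'
from h import *
plan([.575,.2,.23],96,20)
d=cam("wrist");cv2.imwrite("pics/w0.png",d["color"][...,::-1]);np.save("w0.npy",d,allow_pickle=True)
E
```

```text
t: 1.03
tool_pos: [0.4671, -0.3946, 0.2311]
tcp_rot: [-0.0, 0.919, 0.395, -0.0]
ft_force: [1.1, -0.0, 0.0]
opening: 0.0856
finger_force: 0.0
row x20: cm [ 3.07 -0.52  0.01] deg [-0.   -0.   -2.47]
```

```bash
python3 -m crank '[[[3.07,-0.52,0],[0,0,-2.5]],[[3.07,-0.52,0],[0,0,-2.5]],[[3.07,-0.52,0],[0,0,-2.5]],[[3.07,-0.52,0],[0,0,-2.5]],[[3.07,-0.52,0],[0,0,-2.5]],[[3.07,-0.52,0],[0,0,-2.5]],[[3.07,-0.52,0],[0,0,-2.5]],[[3.07,-0.52,0],[0,0,-2.5]],[[3.07,-0.52,0],[0,0,-2.5]],[[3.07,-0.52,0],[0,0,-2.5]]]'
python3 - <<'E'
from h import *
d=cam("wrist");cv2.imwrite("pics/w1.png",d["color"][...,::-1]);np.save("w1.npy",d,allow_pickle=True)
for z in(.023,): print([proj(d,p).round() for p in((.555,-.214,.13),(.555,-.12,.05))])
plan([.575,.2,.23],96,10)
E
```

```text
t: 1.92
tool_pos: [0.5858, -0.1097, 0.2311]
tcp_rot: [-0.0, 0.812, 0.584, -0.0]
ft_force: [0.4, 0.2, 0.0]
opening: 0.085
finger_force: 0.0
[array([267., 305.]), array([240., 191.])]
row x10: cm [ 2.98 -0.49  0.03] deg [ 0.   -0.05 -2.37]
```

View pics/w1.png

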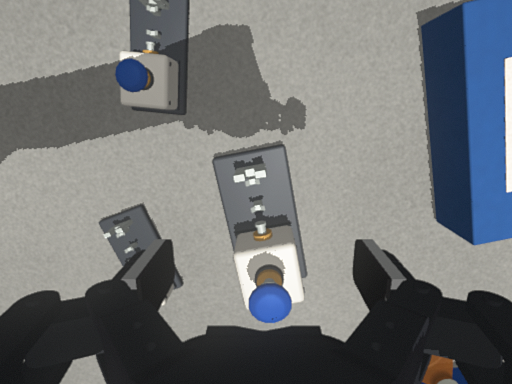

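The press is fully in view: far plate edge (216,156)–(284,145), end stop (250,175), ram (262,228), cap (270,303). I'll measure the press pose here and carry on to the rack.

```bash
python3 -m crank '[[[2.98,-0.49,0],[0,0,-2.4]],[[2.98,-0.49,0],[0,0,-2.4]],[[2.98,-0.49,0],[0,0,-2.4]],[[2.98,-0.49,0],[0,0,-2.4]],[[2.98,-0.49,0],[0,0,-2.4]],[[2.98,-0.49,0],[0,0,-2.4]],[[2.98,-0.49,0],[0,0,-2.4]],[[2.98,-0.49,0],[0,0,-2.4]],[[2.98,-0.49,0],[0,0,-2.4]],[[2.98,-0.49,0],[0,0,-2.4]]]'
python3 - <<'E'
from h import *
d=np.load("w1.npy",allow_pickle=True).item();I=d["color"]
for p in((230,200),(216,100),(290,215),(330,200),(250,175),(270,250)):print(p,I[p[1],p[0]])
d2=cam("wrist");J=d2["color"];np.save("w2.npy",d2,allow_pickle=True)
A=cv2.resize(J[...,::-1],(600,450));cv2.imwrite("pics/w2.png",A)
o=blobs(d2,(3,110,80),(18,255,255),(100,0,420,260),3);print("orange",[(x[0].round(1),x[1][4],plane(d2,*x[0],.03).round(4)) for x in o])
g=blobs(d2,(35,90,30),(90,255,255),None,10);print("green",[(x[0].round(1),x[1][4],plane(d2,*x[0],.036).round(4)) for x in g])
E
```

```text
t: 2.8
tool_pos: [0.5773, 0.1897, 0.2311]
tcp_rot: [-0.0, 0.672, 0.74, -0.0]
ft_force: [-0.1, 0.2, 0.6]
opening: 0.0856
finger_force: 0.0
(230, 200) [109 113 116]
(216, 100) [97 96 92]
(290, 215) [119 122 125]
(330, 200) [167 166 160]
(250, 175) [247 251 247]
(270, 250) [239 235 228]
orange [(array([266.3, 170.9]), np.int32(38), array([0.5812, 0.1895, 0.03  ]))]
green [(array([311.4, 141.7]), np.int32(62), array([0.6277, 0.2284, 0.036 ])), (array([221.7, 144. ]), np.int32(85), array([0.5284, 0.2163, 0.036 ])), (array([265.8, 144. ]), np.int32(28), array([0.5774, 0.221 , 0.036 ]))]
```

View pics/w2.png

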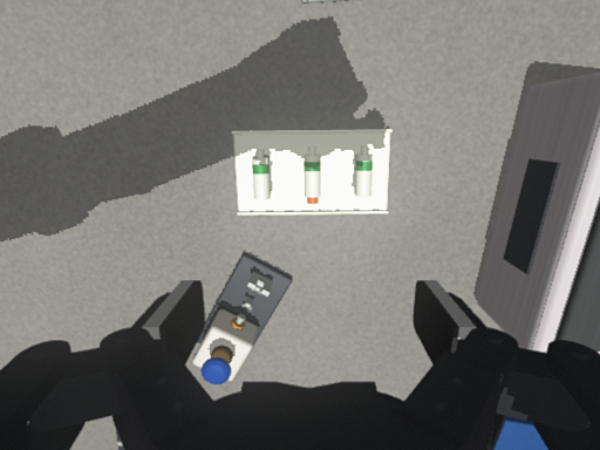

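The rack fills (235–388, 130–213). Fresh capsule at (312,178) with orange tip at (312,200), spent ones at (262,180) and (364,178). Rack y heading is about 7°. The fingers must be part-closed to clear the neighbours. I'll descend partway and re-measure.

```bash
python3 - <<'E'
from h import *
plan([.579,.2136,.12],97,10)
E
```

```text
row x10: cm [0.13 0.07 1.12] deg [-0.01 -0.05 -0.08]
```

```bash
python3 -m crank '[[[0.13,0.07,1.12],[0,0,-0.1]],[[0.13,0.07,1.12],[0,0,-0.1]],[[0.13,0.07,1.12],[0,0,-0.1]],[[0.13,0.07,1.12],[0,0,-0.1]],[[0.13,0.07,1.12],[0,0,-0.1]],[[0.13,0.07,1.12],[0,0,-0.1]],[[0.13,0.07,1.12],[0,0,-0.1]],[[0.13,0.07,1.12],[0,0,-0.1]],[[0.13,0.07,1.12],[0,0,-0.1]],[[0.13,0.07,1.12],[0,0,0]]]' 0.25 30
python3 - <<'E'
from h import *
cam("wrist");s=sense();print(s["tool_pos"],s["opening"])
d=cam("wrist");np.save("w3.npy",d,allow_pickle=True)
A=cv2.resize(d["color"][...,::-1],(768,576),interpolation=cv2.INTER_CUBIC);cv2.imwrite("pics/w3.png",A)
o=blobs(d,(3,110,80),(18,255,255),None,3);print("orange",[(x[0].round(1),x[1],plane(d,*x[0],.034).round(4)) for x in o])
g=blobs(d,(35,90,30),(90,255,255),None,10);print("green",[(x[0].round(1),x[1],plane(d,*x[0],.036).round(4)) for x in g])
E
```

```text
t: 3.68
tool_pos: [0.5831, 0.2026, 0.1182]
tcp_rot: [-0.0, 0.667, 0.745, 0.0]
ft_force: [-0.3, -0.4, 0.6]
opening: 0.032
finger_force: 0.0
[0.58166118 0.20232027 0.11583819] 0.03210597368994585
orange [(array([260.6, 214.7]), array([255, 212,  12,   7,  76], dtype=int32), array([0.5809, 0.1899, 0.034 ]))]
green [(array([195.3, 179.5]), array([188, 177,  17,   5,  57], dtype=int32), array([0.5286, 0.2132, 0.036 ]))]
```

View pics/w3.png

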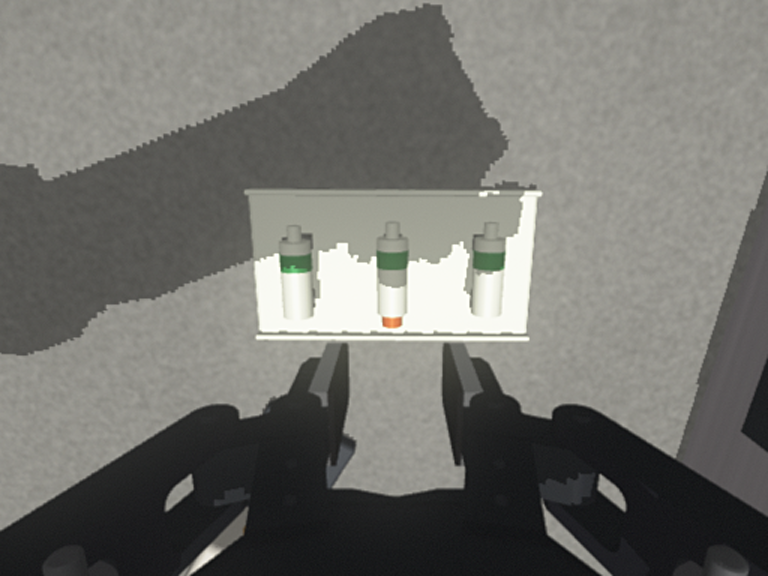

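The capsule body spans (377–408, 236–316), with orange to row 327, centred between the fingers horizontally. The neighbours at 297 and 489 clear the fingers. Next is a refinement of the middle.

```bash
python3 - <<'E'
from h import *
d=np.load("w3.npy",allow_pickle=True).item()
g=blobs(d,(40,60,15),(95,255,255),(150,120,360,230),20);G=[]
for x in g:
    c=cv2.minAreaRect(x[2].astype(np.float32))[0];G.append(plane(d,*c,.037));print("green",np.round(c,1),x[1],G[-1].round(4))
for nm,(u,v),z in(("nozzle shoulder top",(392,236),.038),("body plunger-end top",(392,316),.038),("orange bottom/top edge",(392,317),.0355),("rack near L",(257,338),.012),("rack nearR",(528,338),.012),("far L",(249,191),.012),("farR",(541,191),.012)):
    print(nm,plane(d,u/1.5,v/1.5,z).round(4))
v=G[-1]-G[0] if len(G)>1 else 0;print(v)
E
```

```text
green [260.5 173.5] [251 168  20  12 206] [0.5772 0.2235 0.037 ]
green [325.5 173.5] [316 168  20  12 217] [0.6256 0.229  0.037 ]
green [196.5 175.5] [187 170  20  12 219] [0.5295 0.2166 0.037 ]
nozzle shoulder top [0.5765 0.2358 0.038 ]
body plunger-end top [0.581  0.1947 0.038 ]
orange bottom/top edge [0.5811 0.1933 0.0355]
rack near L [0.5048 0.1635 0.012 ]
rack nearR [0.662  0.1814 0.012 ]
far L [0.4979 0.2474 0.012 ]
farR [0.6531 0.2648 0.012 ]
[-0.04768058 -0.00692212  0.        ]
```

```bash
python3 - <<'E'
from h import *
plan([.5788,.2147,.06],96.7,10)
E
```

```text
row x10: cm [ 0.13 -0.01  0.57] deg [-0.02  0.01 -0.03]
```

```bash
python3 -m crank '[[[0.14,-0.01,0.6],[0,0,0]],[[0.14,-0.01,0.6],[0,0,0]],[[0.14,-0.01,0.6],[0,0,0]],[[0.14,-0.01,0.6],[0,0,0]],[[0.14,-0.01,0.6],[0,0,0]],[[0.14,-0.01,0.6],[0,0,0]],[[0.14,-0.01,0.6],[0,0,-0.3]],[[0.14,-0.01,0.6],[0,0,0]],[[0.14,-0.01,0.6],[0,0,0]],[[0,0,0.3],[0,0,0]]]'
python3 - <<'E'
from h import *
cam("wrist");d=cam("wrist");np.save("w4.npy",d,allow_pickle=True)
g=blobs(d,(40,60,15),(95,255,255),None,20)
for x in g:
    r=cv2.minAreaRect(x[2].astype(np.float32));print("green",np.round(r[0],1),x[1],plane(d,*r[0],.037).round(4))
plan([.5788,.2147,.011],96.7,10)
E
```

```text
t: 4.62
tool_pos: [0.5802, 0.2152, 0.0613]
tcp_rot: [-0.0, 0.665, 0.747, -0.0]
ft_force: [0.5, -0.5, -0.4]
opening: 0.032
finger_force: 0.0
green [260.6 213.3] [248 205  26  17 347] [0.5776 0.2238 0.037 ]
green [342.3 213.8] [329 205  28  18 359] [0.6251 0.2291 0.037 ]
green [178.6 215.6] [165 207  27  17 358] [0.53   0.2167 0.037 ]
row x10: cm [ 0.   -0.01  0.51] deg [-0.01  0.   -0.01]
```

```bash
python3 -m crank '[[[0,0,0.51],[0,0,0]],[[0,0,0.51],[0,0,0]],[[0,-0.05,0.51],[0,0,0]],[[0,0,0.51],[0,0,0]],[[0,0,0.51],[0,0,0]],[[0,-0.05,0.51],[0,0,0]],[[0,0,0.51],[0,0,0]],[[0,0,0.51],[0,0,0]],[[0,0,0.51],[0,0,0]],[[0,0,0.51],[0,0,0]]]'
python3 -m crank '[[[0,0,0],[0,0,0]],[[0,0,0],[0,0,0]],[[0,0,0],[0,0,0]],[[0,0,0],[0,0,0]],[[0,0,0],[0,0,0]],[[0,0,0],[0,0,0]],[[0,0,0],[0,0,0]],[[0,0,0],[0,0,0]],[[0,0,0],[0,0,0]],[[0,0,0],[0,0,0]]]' 0.9 25
```

```text
t: 5.55
tool_pos: [0.5798, 0.2148, 0.0108]
tcp_rot: [-0.0, 0.665, 0.747, 0.0]
ft_force: [0.2, -0.6, -0.5]
opening: 0.0318
finger_force: 0.0
t: 6.38
tool_pos: [0.5794, 0.2148, 0.0114]
tcp_rot: [-0.0, 0.665, 0.747, -0.0]
ft_force: [-3.0, -0.6, 2.5]
opening: 0.0152
finger_force: 24.5
```

Gripped. Next I lift, and measure the press from the stored wrist view w1.

```bash
python3 -m crank '[[[0,0,-0.5],[0,0,0]],[[0,0,-1],[0,0,0]],[[0,0,-1.7],[0,0,0]],[[0,0,-1.7],[0,0,0]],[[0,0,-1.7],[0,0,0]],[[0,0,-1.7],[0,0,0]],[[0,0,-1.7],[0,0,0]],[[0,0,-1.7],[0,0,0]],[[0,0,-1.7],[0,0,0]],[[0,0,-1],[0,0,0]]]'
python3 - <<'E'
from h import *
d=np.load("w1.npy",allow_pickle=True).item();I=d["color"].astype(int)
# plate: bluish dark (b>=r+3), unlike warm grey table/shadow
m=((I[...,2]-I[...,0]>=3)&(I.max(2)<140)).astype(np.uint8);m[:140]=0;m[310:]=0;m[:,:200]=0;m[:,320:]=0
m=cv2.morphologyEx(m,cv2.MORPH_CLOSE,np.ones((3,3)));n,l,st,c=cv2.connectedComponentsWithStats(m);i=1+st[1:,4].argmax();print(st[i])
h=cv2.convexHull(np.argwhere(l==i)[:,::-1].astype(np.int32)).reshape(-1,2);print(cv2.approxPolyDP(h,3,True).reshape(-1,2).tolist())
b=max(blobs(d,(100,120,50),(125,255,255),(240,275,300,330)),key=lambda x:x[1][4]);r=cv2.minEnclosingCircle(b[2].astype(np.float32));print("cap",b[1],r)
w=max(blobs(d,(0,0,190),(179,40,255),(225,215,310,320)),key=lambda x:x[1][4]);print("house",cv2.approxPolyDP(cv2.convexHull(w[2].astype(np.int32)),3,True).reshape(-1,2).tolist())
cv2.imwrite("pics/w1c.png",cv2.resize(d["color"][138:328,200:320,::-1],None,fx=3.1,fy=3.1,interpolation=cv2.INTER_CUBIC))
E
```

```text
t: 7.22
tool_pos: [0.5817, 0.2155, 0.1588]
tcp_rot: [0.001, 0.665, 0.747, 0.003]
ft_force: [-0.7, 0.6, 0.4]
opening: 0.0153
finger_force: 24.4
[ 213  145   93  133 4856]
[[305, 276], [233, 248], [214, 158], [284, 147]]
cap [ 249  285   42   38 1275] ((269.6097412109375, 304.0), 20.994447708129883)
house [[303, 300], [247, 309], [234, 255], [292, 244]]
```

View pics/w1c.png

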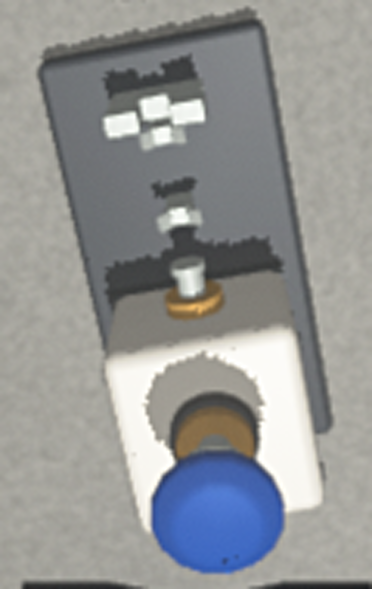

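Crop: plate corners (40,65), (265,20), (330,428). End-stop tops (123,125) and (188,111), V rests (163,135) and (180,218), ram tip (187,262), cap (218,513).

```bash
cat > m.py <<'E'
from h import *
d=np.load("w1.npy",allow_pickle=True).item()
P=lambda u,v,z:plane(d,200+u/3.1,138+v/3.1,z)
L={"fl":(40,65,.019),"fr":(265,20,.019),"nr":(330,425,.019),"stopL":(104,126,.061),"stopR":(206,108,.061),"ramtip":(186,261,.0555),"vfar":(163,135,.042),"vnear":(180,217,.042),"hL":(107,362,.081),"hR":(289,330,.081),"hR2":(322,497,.081)}
Q={k:P(*v) for k,v in L.items()}
for k in Q:print(k,Q[k].round(4))
an=lambda a,b:np.degrees(np.arctan2(*(Q[b]-Q[a])[1::-1])).round(1)
print("plate end",an("fl","fr"),"plate side",an("fr","nr"),"stop",an("stopL","stopR"),"axis",an("vfar","ramtip"),"house",an("hL","hR"),an("hR","hR2"))
print("widths",[np.linalg.norm(Q[a]-Q[b]).round(4) for a,b in(("fl","fr"),("fr","nr"),("hL","hR"),("hR","hR2"),("stopL","stopR"))])
E
python3 m.py
```

```text
fl [ 0.5329 -0.0796  0.019 ]
fr [ 0.6198 -0.0906  0.019 ]
nr [ 0.595  -0.2633  0.019 ]
stopL [ 0.5551 -0.1023  0.061 ]
stopR [ 0.5903 -0.1074  0.061 ]
ramtip [ 0.5653 -0.1601  0.0555]
vfar [ 0.5712 -0.1157  0.042 ]
vnear [ 0.567  -0.1476  0.042 ]
hL [ 0.5309 -0.1775  0.081 ]
hR [ 0.594  -0.1859  0.081 ]
hR2 [ 0.5862 -0.2523  0.081 ]
plate end -7.2 plate side -98.2 stop -8.3 axis -97.6 house -7.6 -96.7
widths [np.float64(0.0876), np.float64(0.1746), np.float64(0.0637), np.float64(0.0669), np.float64(0.0356)]
```

```bash
python3 - <<'E'
from h import *
plan([.5694,-.1314,.165],82.3,10)
E
```

```text
row x10: cm [-3.48 -0.13 -0.07] deg [ 0.03 -0.01  1.43]
```

```bash
python3 -m crank '[[[-3.48,-0.13,-0.05],[0,0,1.43]],[[-3.48,-0.13,-0.05],[0,0,1.43]],[[-3.48,-0.13,-0.05],[0,0,1.43]],[[-3.48,-0.13,-0.05],[0,0,1.43]],[[-3.48,-0.13,-0.05],[0,0,1.43]],[[-3.48,-0.13,-0.05],[0,0,1.43]],[[-3.48,-0.13,-0.05],[0,0,1.43]],[[-3.48,-0.13,-0.05],[0,0,1.43]],[[-3.48,-0.13,-0.05],[0,0,1.43]],[[-3.48,-0.13,-0.05],[0,0,1.43]]]'
python3 - <<'E'
from h import *
for _ in range(3):cam("wrist")
d=cam("wrist");np.save("w5.npy",d,allow_pickle=True)
cv2.imwrite("pics/w5.png",cv2.resize(d["color"][...,::-1],(768,576),interpolation=cv2.INTER_CUBIC))
plan([.5694,-.1314,.165],82.3,10)
E
```

```text
t: 8.05
tool_pos: [0.5683, -0.1344, 0.1611]
tcp_rot: [0.001, 0.753, 0.658, 0.001]
ft_force: [0.0, -0.4, 0.3]
opening: 0.0151
finger_force: 24.4
row x10: cm [ 0.03  0.01 -0.04] deg [ 0.01  0.   -0.02]
```

View pics/w5.png

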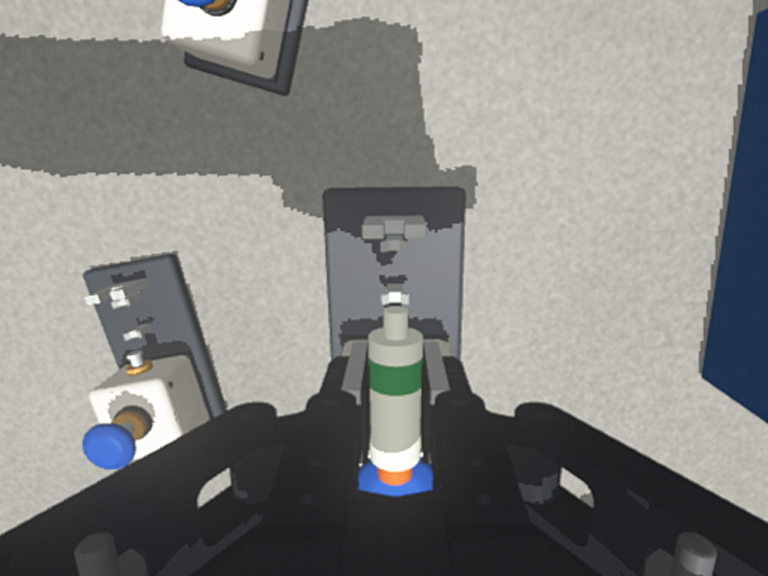

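The capsule hangs at (396,400), nozzle tip (395,307), body shoulder (395,332), body plunger end about (396,468). The end-stop top centre is (394,228), far V rest (391,247), near V rest (395,298), and plate end corners (324,190) and (465,188).

```bash
python3 - <<'E'
from h import *
d=np.load("w5.npy",allow_pickle=True).item()
s=sense();T=rot(s["tcp_rot"]);t=np.array(s["tool_pos"]);print(t, d["cx"],d["cy"])
f=lambda p:((T.T@(p-t))*1000).round(1)
zc=t[2]+.019
for n,u,v,z in(("nozzletip top",395,307,zc+.0035),("shoulder top",395.5,327,zc+.008),("body end top",396,470,zc+.008),("stop c",394,229,.061),("stopL",362,229,.061),("stopR",426,229,.061),("vfar",392,248,.042),("vnear",395,299,.043),("plL",324,189,.019),("plR",466,188,.019),("plL2",330,330,.019),("plR2",462,330,.019)):
    p=plane(d,u/1.5,v/1.5,z);print(n,p.round(4),"tool mm",f(p))
g=max(blobs(d,(40,60,15),(95,255,255),(230,220,300,280),20),key=lambda x:x[1][4]);r=cv2.minAreaRect(g[2].astype(np.float32));print("green",r,f(plane(d,*r[0],zc+.007)))
d4=np.load("w4.npy",allow_pickle=True).item()
E
```

```text
[ 0.5680706  -0.1340656   0.16074725] 263.21768979103564 192.73583696144092
nozzletip top [ 0.5718 -0.1087  0.1832] tool mm [ 25.7   0.3 -22.5]
shoulder top [ 0.5714 -0.1129  0.1877] tool mm [ 21.4   0.4 -27. ]
body end top [ 0.5652 -0.1577  0.1877] tool mm [-23.8   0.4 -27. ]
stop c [ 0.5722 -0.1039  0.061 ] tool mm [30.5 -0.2 99.7]
stopL [ 0.5552 -0.1014  0.061 ] tool mm [ 30.6 -17.4  99.7]
stopR [ 0.5892 -0.1063  0.061 ] tool mm [30.4 17.  99.8]
vfar [ 0.569  -0.1173  0.042 ] tool mm [ 16.7  -1.5 118.7]
vnear [ 0.5664 -0.1482  0.043 ] tool mm [-1.420e+01  1.000e-01  1.178e+02]
plL [ 0.5321 -0.0791  0.019 ] tool mm [ 49.5 -43.3 141.7]
plR [ 0.6188 -0.0909  0.019 ] tool mm [ 49.8  44.1 141.8]
plL2 [ 0.5192 -0.1706  0.019 ] tool mm [-42.9 -43.6 141.7]
plR2 [ 0.6069 -0.1832  0.019 ] tool mm [-43.3  44.9 141.8]
green ((263.5, 251.0), (24.0, 37.0), 90.0) [  6.2   0.3 -26. ]
```

```bash
python3 - <<'E'
from h import *
d=np.load("w5.npy",allow_pickle=True).item();I=d["color"].astype(int)
print("w5 c263",[(v,*I[v,262:266].mean(0).astype(int)) for v in list(range(202,240))+list(range(236,268,1))+list(range(300,330))])
d=np.load("w4.npy",allow_pickle=True).item();I=d["color"].astype(int)
print("w4 c260",[(v,*I[v,259:262].mean(0).astype(int)) for v in range(185,285)])
E
```

```text
w5 c263 [(202, np.int64(67), np.int64(70), np.int64(72)), (203, np.int64(66), np.int64(69), np.int64(70)), (204, np.int64(142), np.int64(143), np.int64(133)), (205, np.int64(156), np.int64(157), np.int64(146)), (206, np.int64(154), np.int64(155), np.int64(144)), (207, np.int64(152), np.int64(153), np.int64(142)), (208, np.int64(154), np.int64(155), np.int64(144)), (209, np.int64(186), np.int64(187), np.int64(174)), (210, np.int64(194), np.int64(196), np.int64(181)), (211, np.int64(194), np.int64(195), np.int64(181)), (212, np.int64(192), np.int64(194), np.int64(180)), (213, np.int64(193), np.int64(194), np.int64(180)), (214, np.int64(193), np.int64(194), np.int64(180)), (215, np.int64(193), np.int64(194), np.int64(180)), (216, np.int64(193), np.int64(195), np.int64(180)), (217, np.int64(192), np.int64(194), np.int64(180)), (218, np.int64(192), np.int64(194), np.int64(180)), (219, np.int64(192), np.int64(195), np.int64(180)), (220, np.int64(193), np.int64(194), np.int64(180)), (221, np.int64(192), np.int64(194), np.int64(180)), (222, np.int64(193), np.int64(195), np.int64(180)), (223,
[... 8524 characters left out ...]
64(250), np.int64(240)), (272, np.int64(189), np.int64(190), np.int64(176)), (273, np.int64(149), np.int64(148), np.int64(140)), (274, np.int64(148), np.int64(147), np.int64(140)), (275, np.int64(150), np.int64(148), np.int64(141)), (276, np.int64(150), np.int64(149), np.int64(142)), (277, np.int64(150), np.int64(149), np.int64(142)), (278, np.int64(152), np.int64(151), np.int64(143)), (279, np.int64(150), np.int64(149), np.int64(141)), (280, np.int64(149), np.int64(148), np.int64(140)), (281, np.int64(148), np.int64(147), np.int64(139)), (282, np.int64(149), np.int64(148), np.int64(140)), (283, np.int64(149), np.int64(148), np.int64(141)), (284, np.int64(150), np.int64(150), np.int64(142))]
```

```bash
python3 - <<'E'
from h import *
for nm,u,rows,zc in(("w4",260,(196,207,221.6,260),.030),("w5",263.5,(228.5,244,263.4,314),.1797)):
    d=np.load(nm+".npy",allow_pickle=True).item();C=np.array(d["tool_from_camera"])
    for dz in(0,.004):
        P=[plane(d,u,v,zc+.008+dz) for v in rows];a=[(d["R"].T@(p-d["o"])) for p in P];t=[(C[:3,:3]@x+C[:3,3])*1000 for x in a]
        print(nm,dz,"tool x",[q[0].round(1) for q in t],"body mid",((t[0]+t[3])/2).round(1),"world",((P[0]+P[3])/2).round(4),"len",np.linalg.norm(P[0]-P[3]).round(4))
E
```

```text
w4 0 tool x [np.float64(20.0), np.float64(13.4), np.float64(4.4), np.float64(-20.5)] body mid [-0.2 -1.6 23. ] world [0.5784 0.2144 0.038 ] len 0.0405
w4 0.004 tool x [np.float64(21.1), np.float64(14.7), np.float64(5.9), np.float64(-18.3)] body mid [ 1.4 -1.6 19. ] world [0.5782 0.216  0.042 ] len 0.0395
w5 0 tool x [np.float64(20.5), np.float64(13.6), np.float64(4.6), np.float64(-20.5)] body mid [ -0.    0.3 -27.1] world [ 0.5678 -0.1377  0.1877] len 0.041
w5 0.004 tool x [np.float64(22.1), np.float64(15.4), np.float64(6.8), np.float64(-17.5)] body mid [  2.3   0.3 -31.1] world [ 0.5681 -0.1354  0.1917] len 0.0396
```

```bash
python3 - <<'E'
from h import *
d5=np.load("w5.npy",allow_pickle=True).item();C=np.array(d5["tool_from_camera"])
print("w5 tcp used",(d5["o"]-d5["R"]@C[:3,:3].T@C[:3,3]).round(4))
for i in range(4):
    s=sense();print(np.round(s["tool_pos"],4),np.round(s["tcp_rot"],4));snapshot("wrist")
d=cam("wrist");np.save("w6.npy",d,allow_pickle=True);print(np.abs(d["color"].astype(int)-d5["color"]).mean())
print("w6 tcp used",(d["o"]-d["R"]@C[:3,:3].T@C[:3,3]).round(4))
for n,u,v,z in(("stop c",394,229,.061),("vfar",392,248,.042),("vnear",395,299,.043),("plL",324,189,.019),("plR",466,188,.019)):
    p=plane(d,u/1.5,v/1.5,z);print(n,p.round(4))
E
```

```text
w5 tcp used [ 0.5674 -0.1377  0.1606]
[ 0.5681 -0.1341  0.1607] [6.000e-04 7.540e-01 6.569e-01 4.000e-04]
[ 0.5684 -0.1318  0.1608] [2.000e-04 7.528e-01 6.582e-01 9.000e-04]
[ 0.5685 -0.1307  0.1608] [-0.      0.7522  0.659   0.001 ]
[ 0.5685 -0.1302  0.1607] [-1.000e-04  7.518e-01  6.594e-01  9.000e-04]
7.830559624565972
w6 tcp used [ 0.5684 -0.1302  0.1606]
stop c [ 0.5728 -0.0958  0.061 ]
vfar [ 0.5698 -0.1092  0.042 ]
vnear [ 0.5676 -0.1401  0.043 ]
plL [ 0.5324 -0.0714  0.019 ]
plR [ 0.6193 -0.0821  0.019 ]
```

The arm was still settling when w5 was taken. I'll read the press from the settled picture w6, enlarged.

```bash
python3 - <<'E'
from h import *
d=np.load("w6.npy",allow_pickle=True).item()
cv2.imwrite("pics/w6c.png",cv2.resize(d["color"][115:235,205:325,::-1],None,fx=5,fy=5,interpolation=cv2.INTER_CUBIC))
E
```

```text
(no output)
```

View pics/w6c.png

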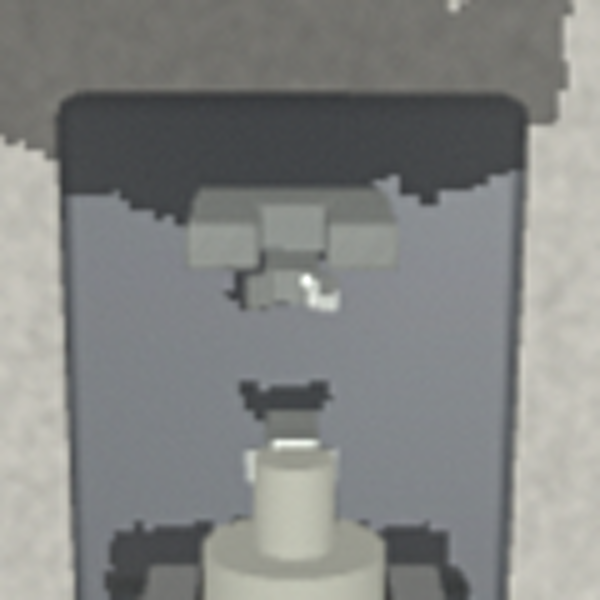

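In the crop, the plate end edge is at row 95 (cols 60–527). The end-stop tops run rows 222–267, cols 188–396, with the notch at cols 260–328. The face edge (press x = −65) is at row 267.

```bash
python3 - <<'E'
from h import *
d=np.load("w6.npy",allow_pickle=True).item()
P=lambda u,v,z:plane(d,205+u/5,115+v/5,z)
an=lambda a,b:np.degrees(np.arctan2(b[1]-a[1],b[0]-a[0]))
fL,fR=P(188,267,.061),P(396,266,.061);bL,bR=P(190,222,.061),P(394,222,.061);eL,eR=P(75,94,.019),P(515,93,.019)
lL,lL2,rR,rR2=P(61,120,.019),P(73,500,.019),P(527,120,.019),P(511,500,.019)
print("face",(fL+fR)/2,an(fL,fR),"thick",np.linalg.norm(fL-bL),"w",np.linalg.norm(fL-fR),"notch",P(294,267,.061))
print("end",(eL+eR)/2,an(eL,eR),"width",np.linalg.norm(lL-rR),"sides",an(lL,lL2),an(rR,rR2),"mid",((lL+rR)/2).round(4),((lL2+rR2)/2).round(4))
h=np.radians((an(eL,eR)+an(fL,fR))/2-90);u=np.array([np.cos(h),np.sin(h)]);print("heading",np.degrees(h))
print("cradle from face",((fL+fR)/2)[:2]+u*.023,"from end",((eL+eR)/2)[:2]+u*.048)
c=((fL+fR)/2)[:2]+u*.023
np.save("press.npy",np.r_[c,h])
E
```

```text
face [ 0.57170649 -0.10858445  0.061     ] -7.1730510151022155 thick 0.007413622151129169 w 0.03399756981857851 notch [ 0.57202068 -0.10870912  0.061     ]
end [ 0.57552167 -0.08407026  0.019     ] -7.320122874579429 width 0.08713465746627509 sides -97.92657619284971 -97.5164544648046 mid [ 0.5747 -0.0889  0.019 ] [ 0.5646 -0.1634  0.019 ]
heading -97.24658694484083
cradle from face [ 0.56880527 -0.13140073] from end [ 0.56946695 -0.13168686]
```

```bash
python3 - <<'E'
from h import *
plan([.569,-.1315,.06],82.6,10)
E
```

```text
row x10: cm [-0.01  0.01  1.01] deg [ 0.   -0.01 -0.01]
```

```bash
python3 -m crank '[[[-0.01,0.01,0.8],[0,0,0]],[[-0.01,0.01,1.2],[0,0,0]],[[-0.01,0.01,1.2],[0,0,0]],[[-0.01,0.01,1.2],[0,0,0]],[[-0.01,0.01,1.2],[0,0,0]],[[-0.01,0.01,1.2],[0,0,0]],[[-0.01,0.01,1.2],[0,0,0]],[[-0.01,0.01,1.1],[0,0,0]],[[-0.01,0.01,0.7],[0,0,0]],[[-0.01,0.01,0.3],[0,0,-0.1]]]'
python3 - <<'E'
from h import *
for _ in range(5):snapshot("wrist")
s=sense();print(np.round(s["tool_pos"],4),np.round(s["ft_force"],2))
d=cam("wrist");np.save("w7.npy",d,allow_pickle=True)
I=d["color"].astype(int);print([(v,*I[v,262:265].mean(0).astype(int).tolist()) for v in range(150,232,2)])
plan([.569,-.1315,.0325],82.6,10)
E
```

```text
t: 9.33
tool_pos: [0.568, -0.1333, 0.0578]
tcp_rot: [-0.001, 0.752, 0.659, -0.001]
ft_force: [-0.4, 0.2, -0.2]
opening: 0.0151
finger_force: 24.4
[ 0.5693 -0.1335  0.06  ] [-0.12 -0.11 -0.69]
[(150, 66, 69, 72), (152, 66, 69, 72), (154, 67, 71, 73), (156, 66, 69, 71), (158, 67, 70, 72), (160, 66, 69, 72), (162, 67, 70, 72), (164, 67, 69, 73), (166, 67, 70, 73), (168, 68, 70, 72), (170, 121, 124, 119), (172, 122, 125, 120), (174, 119, 121, 118), (176, 132, 135, 131), (178, 153, 156, 151), (180, 152, 156, 151), (182, 153, 157, 151), (184, 151, 156, 150), (186, 151, 156, 151), (188, 152, 157, 152), (190, 140, 145, 140), (192, 120, 123, 118), (194, 121, 125, 121), (196, 134, 138, 133), (198, 154, 159, 152), (200, 154, 158, 152), (202, 154, 158, 153), (204, 160, 162, 151), (206, 160, 162, 150), (208, 161, 162, 150), (210, 206, 207, 192), (212, 203, 205, 189), (214, 204, 205, 190), (216, 204, 206, 190), (218, 203, 205, 190), (220, 204, 206, 190), (222, 204, 206, 190), (224, 204, 206, 191), (226, 197, 199, 184), (228, 160, 161, 150), (230, 171, 172, 159)]
row x10: cm [ 0.02 -0.01  0.28] deg [ 0.01 -0.   -0.02]
```

```bash
python3 - <<'E'
from h import *
d=np.load("w7.npy",allow_pickle=True).item();I=d["color"].astype(int)
for c in(247,279):print(c,[(v,I[v,c-1:c+2].mean().astype(int).tolist()) for v in range(165,225)])
print("row185",[(c,I[183:187,c].mean().astype(int).tolist()) for c in range(225,305)])
for v in(185,190,195,200):print(v,plane(d,263,v,.061).round(4))
E
```

```text
247 [(165, 69), (166, 69), (167, 67), (168, 70), (169, 113), (170, 123), (171, 124), (172, 122), (173, 119), (174, 120), (175, 120), (176, 121), (177, 121), (178, 121), (179, 121), (180, 122), (181, 121), (182, 120), (183, 120), (184, 119), (185, 137), (186, 146), (187, 148), (188, 148), (189, 148), (190, 149), (191, 150), (192, 150), (193, 150), (194, 149), (195, 149), (196, 148), (197, 148), (198, 146), (199, 140), (200, 128), (201, 132), (202, 134), (203, 135), (204, 134), (205, 134), (206, 135), (207, 136), (208, 136), (209, 115), (210, 82), (211, 71), (212, 72), (213, 72), (214, 72), (215, 72), (216, 72), (217, 72), (218, 69), (219, 72), (220, 121), (221, 146), (222, 156), (223, 159), (224, 159)]
279 [(165, 71), (166, 70), (167, 68), (168, 71), (169, 113), (170, 123), (171, 123), (172, 124), (173, 121), (174, 122), (175, 123), (176, 122), (177, 122), (178, 124), (179, 122), (180, 123), (181, 123), (182, 123), (183, 122), (184, 121), (185, 144), (186, 155), (187, 158), (188, 157), (189, 155), (190, 155), (191, 155), (192, 156), (193, 156), (194, 156), (195, 157), (196, 155), (197
[... 690 characters left out ...]
, (256, 153), (257, 153), (258, 153), (259, 152), (260, 152), (261, 153), (262, 153), (263, 153), (264, 152), (265, 153), (266, 154), (267, 153), (268, 153), (269, 154), (270, 142), (271, 112), (272, 123), (273, 132), (274, 135), (275, 135), (276, 134), (277, 135), (278, 135), (279, 136), (280, 135), (281, 134), (282, 133), (283, 135), (284, 135), (285, 136), (286, 136), (287, 137), (288, 136), (289, 136), (290, 135), (291, 134), (292, 135), (293, 134), (294, 129), (295, 105), (296, 73), (297, 70), (298, 72), (299, 71), (300, 71), (301, 72), (302, 72), (303, 71), (304, 72)]
185 [ 0.5737 -0.1014  0.061 ]
190 [ 0.5733 -0.1039  0.061 ]
195 [ 0.573  -0.1064  0.061 ]
200 [ 0.5727 -0.1089  0.061 ]
```

Close view: stop centre col 260.2, face row 199.7, giving the cradle at about (.568,−.1314). I'll correct and descend.

```bash
python3 - <<'E'
from h import *
plan([.5682,-.1314,.0325],82.6,1)
E
python3 -m crank '[[[0.1,-0.05,0.2],[0,0,0]],[[0.1,-0.05,0.2],[0,0,0]],[[0,0,0.3],[0,0,0]],[[0,0,0.3],[0,0,0]],[[0,0,0],[0,0,0]],[[0,0,0],[0,0,0]],[[0,0,0],[0,0,0]],[[0,0,0],[0,0,0]],[[0,0,0],[0,0,0]],[[0,0,0],[0,0,0]]]'
python3 - <<'E'
from h import *
plan([.5682,-.1314,.0325],82.6,1)
E
```

```text
row x1: cm [ 0.2  -0.14  2.75] deg [ 0.09 -0.   -0.19]
t: 10.47
tool_pos: [0.5681, -0.1314, 0.0494]
tcp_rot: [0.0, 0.752, 0.659, 0.0]
ft_force: [-1.1, -0.4, -0.7]
opening: 0.0151
finger_force: 24.4
row x1: cm [0.   0.01 1.69] deg [ 0.01 -0.   -0.18]
```

```bash
python3 -m crank '[[[0,0,0.2],[0,0,0]],[[0,0,0.2],[0,0,0]],[[0,0,0.2],[0,0,0]],[[0,0,0.2],[0,0,0]],[[0,0,0.2],[0,0,0]],[[0,0,0.2],[0,0,0]],[[0,0,0.2],[0,0,0]],[[0,0,0.15],[0,0,0]],[[0,0,0.1],[0,0,0]],[[0,0,0],[0,0,0]]]'
```

```text
t: 11.3
tool_pos: [0.5679, -0.1313, 0.0326]
tcp_rot: [-0.0, 0.752, 0.659, -0.0]
ft_force: [-0.3, 0.8, -0.5]
opening: 0.0153
finger_force: 24.4
```

```bash
python3 -m crank '[[[0,0,0.05],[0,0,0]],[[0,0,0],[0,0,0]],[[0,0,0],[0,0,0]],[[0,0,0],[0,0,0]],[[0,0,0],[0,0,0]],[[0,0,0],[0,0,0]],[[0,0,0],[0,0,0]],[[0,0,0],[0,0,0]],[[0,0,0],[0,0,0]],[[0,0,0],[0,0,0]]]'
```

```text
t: 12.13
tool_pos: [0.568, -0.1314, 0.0323]
tcp_rot: [-0.0, 0.752, 0.659, 0.0]
ft_force: [0.0, -0.1, -0.1]
opening: 0.0151
finger_force: 24.4
```

```bash
python3 -m crank '[[[0,0,0.06],[0,0,0]],[[0,0,0],[0,0,0]],[[0,0,0],[0,0,0]],[[0,0,0],[0,0,0]],[[0,0,0],[0,0,0]],[[0,0,0],[0,0,0]],[[0,0,0],[0,0,0]],[[0,0,0],[0,0,0]],[[0,0,0],[0,0,0]],[[0,0,0],[0,0,0]]]'
```

```text
t: 12.97
tool_pos: [0.568, -0.1314, 0.0317]
tcp_rot: [-0.0, 0.752, 0.659, 0.0]
ft_force: [0.0, -0.8, -0.7]
opening: 0.0153
finger_force: 24.4
```

```bash
python3 -m crank '[[[0,0,0],[0,0,0]],[[0,0,0],[0,0,0]],[[0,0,0],[0,0,0]],[[0,0,0],[0,0,0]],[[0,0,0],[0,0,0]],[[0,0,0],[0,0,0]],[[0,0,0],[0,0,0]],[[0,0,0],[0,0,0]],[[0,0,0],[0,0,0]],[[0,0,0],[0,0,0]]]' 0.3
```

```text
t: 13.8
tool_pos: [0.568, -0.1314, 0.0317]
tcp_rot: [-0.0, 0.752, 0.659, 0.0]
ft_force: [-0.1, -0.7, 0.1]
opening: 0.0299
finger_force: 0.0
```

```bash
python3 -m crank '[[[0,0,-0.4],[0,0,0]],[[0,0,-0.8],[0,0,0]],[[0,0,-1],[0,0,0]],[[0,0,-1.6],[0,0,0]],[[0,0,-1.6],[0,0,0]],[[0,0,-1.6],[0,0,0]],[[0,0,-1.6],[0,0,0]],[[0,0,-1.6],[0,0,0]],[[0,0,-1],[0,0,0]],[[0,0,-0.5],[0,0,0]]]'
python3 - <<'E'
from h import *
for _ in range(6):snapshot("wrist")
d=cam("wrist");np.save("w8.npy",d,allow_pickle=True);print(sense()["tool_pos"])
t=cam("top")["color"][165:215,280:355,::-1];s=cam("scene")["color"][150:225,170:245,::-1]
w=d["color"][100:300,170:360,::-1]
cv2.imwrite("pics/w8.png",np.hstack([cv2.resize(w,(475,500),interpolation=cv2.INTER_CUBIC),np.vstack([cv2.resize(t,(300,200),interpolation=cv2.INTER_CUBIC),cv2.resize(s,(300,300),interpolation=cv2.INTER_CUBIC)])]))
E
```

```text
t: 14.63
tool_pos: [0.5691, -0.1315, 0.1513]
tcp_rot: [0.002, 0.752, 0.659, 0.001]
ft_force: [0.6, 0.5, 0.4]
opening: 0.03
finger_force: 0.0
[ 0.56735454 -0.13127943  0.14770928]
```

View pics/w8.png

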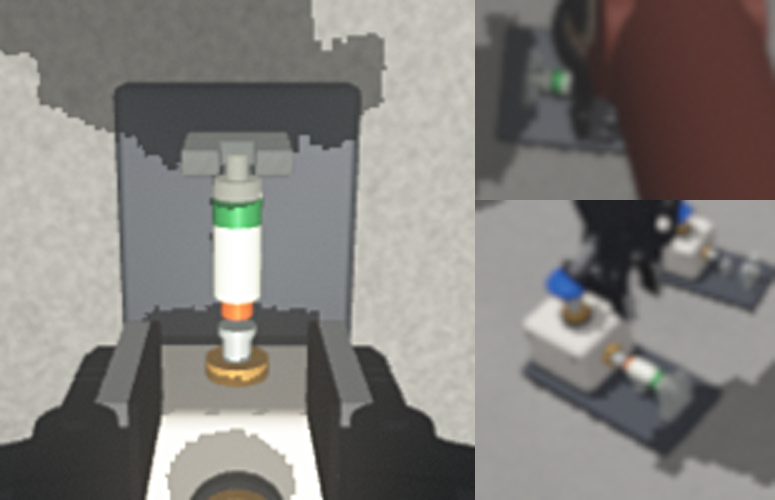

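The capsule lies in the cradle: nozzle (236,165) in the notch, plunger (236,310) facing the ram (236,340), and fingers clear. Next: shut the gripper and go over the button.

```bash
python3 - <<'E'
from h import *
d=np.load("w1.npy",allow_pickle=True).item()
print("cap w1",plane(d,269.6,304,.122),"collar",plane(d,200+216/3.1,138+425/3.1,.092))
plan([.5574,-.2147,.155],82.6,10)
E
```

```text
cap w1 [ 0.55599475 -0.21896037  0.122     ] collar [ 0.56085185 -0.20632303  0.092     ]
row x10: cm [-0.84  0.01 -0.07] deg [-0.01 -0.   -0.02]
```

```bash
python3 -m crank '[[[-0.2,0,-0.2],[0,0,0]],[[-0.84,0.01,-0.2],[0,0,0]],[[-1,0.01,-0.2],[0,0,0]],[[-1.2,0.01,-0.1],[0,0,0]],[[-1.2,0.01,0],[0,0,0]],[[-1.2,0.01,0],[0,0,0]],[[-1.2,0.01,0],[0,0,0]],[[-1,0.01,0],[0,0,0]],[[-0.4,0.01,0],[0,0,0]],[[-0.1,0,0],[0,0,0]]]' 1 20
python3 - <<'E'
from h import *
for _ in range(6):snapshot("wrist")
s=sense();print(s["tool_pos"],s["ft_force"],s["opening"]);plan([.5574,-.2147,.142],82.6,10)
E
```

```text
t: 15.92
tool_pos: [0.5574, -0.2159, 0.1555]
tcp_rot: [0.0, 0.753, 0.658, -0.0]
ft_force: [-0.8, 0.0, -0.5]
opening: -0.0002
finger_force: 0.0
[ 0.55806732 -0.21305369  0.15579841] [-0.2610247  -1.1371206  -0.10830533] 0.0003438587177859347
row x10: cm [-0.02 -0.    0.14] deg [ 0.   -0.   -0.01]
```

Now down to just above the highest possible cap (z 0.140), then feel.

```bash
python3 -m crank '[[[-0.06,0.02,0.3],[0,0,0]],[[-0.06,0.02,0.3],[0,0,0]],[[-0.05,0.02,0.3],[0,0,0]],[[0,0,0.3],[0,0,0]],[[0,0,0.2],[0,0,0]],[[0,0,0.2],[0,0,0]],[[0,0,0],[0,0,0]],[[0,0,0],[0,0,0]],[[0,0,0],[0,0,0]],[[0,0,0],[0,0,0]]]'
```

```text
t: 17.05
tool_pos: [0.5583, -0.2159, 0.1399]
tcp_rot: [0.0, 0.752, 0.659, 0.0]
ft_force: [0.4, 0.6, -0.4]
opening: 0.0
finger_force: 0.0
```

```bash
python3 -m crank '[[[0,0,0.05],[0,0,0]],[[0,0,0.05],[0,0,0]],[[0,0,0.05],[0,0,0]],[[0,0,0.05],[0,0,0]],[[0,0,0.05],[0,0,0]],[[0,0,0],[0,0,0]],[[0,0,0],[0,0,0]],[[0,0,0],[0,0,0]],[[0,0,0],[0,0,0]],[[0,0,0],[0,0,0]]]'
```

```text
t: 17.88
tool_pos: [0.5582, -0.2159, 0.1372]
tcp_rot: [0.0, 0.752, 0.659, 0.0]
ft_force: [0.0, -0.0, 1.0]
opening: -0.0001
finger_force: 0.0
```

```bash
python3 -m crank '[[[0,0,0.05],[0,0,0]],[[0,0,0.05],[0,0,0]],[[0,0,0.05],[0,0,0]],[[0,0,0.05],[0,0,0]],[[0,0,0.05],[0,0,0]],[[0,0,0],[0,0,0]],[[0,0,0],[0,0,0]],[[0,0,0],[0,0,0]],[[0,0,0],[0,0,0]],[[0,0,0],[0,0,0]]]'
```

```text
t: 18.72
tool_pos: [0.5582, -0.2159, 0.1349]
tcp_rot: [0.0, 0.752, 0.659, 0.0]
ft_force: [-0.8, 0.6, 2.3]
opening: -0.0003
finger_force: 1.1
```

```bash
python3 -m crank '[[[0,0,0.05],[0,0,0]],[[0,0,0.05],[0,0,0]],[[0,0,0.05],[0,0,0]],[[0,0,0.05],[0,0,0]],[[0,0,0.05],[0,0,0]],[[0,0,0],[0,0,0]],[[0,0,0],[0,0,0]],[[0,0,0],[0,0,0]],[[0,0,0],[0,0,0]],[[0,0,0],[0,0,0]]]'
```

```text
t: 19.55
tool_pos: [0.5582, -0.2159, 0.1322]
tcp_rot: [0.0, 0.752, 0.659, 0.0]
ft_force: [-0.9, 0.3, 2.3]
opening: -0.0002
finger_force: 1.1
```

```bash
python3 -m crank '[[[0,0,0.05],[0,0,0]],[[0,0,0.05],[0,0,0]],[[0,0,0.05],[0,0,0]],[[0,0,0.05],[0,0,0]],[[0,0,0.05],[0,0,0]],[[0,0,0],[0,0,0]],[[0,0,0],[0,0,0]],[[0,0,0],[0,0,0]],[[0,0,0],[0,0,0]],[[0,0,0],[0,0,0]]]'
```

```text
t: 20.38
tool_pos: [0.5582, -0.2159, 0.1297]
tcp_rot: [-0.0, 0.752, 0.659, 0.0]
ft_force: [-0.3, 0.1, 2.7]
opening: -0.0003
finger_force: 1.4
```

```bash
python3 -m crank '[[[0,0,0.05],[0,0,0]],[[0,0,0.05],[0,0,0]],[[0,0,0.05],[0,0,0]],[[0,0,0],[0,0,0]],[[0,0,0],[0,0,0]],[[0,0,0],[0,0,0]],[[0,0,0],[0,0,0]],[[0,0,0],[0,0,0]],[[0,0,0],[0,0,0]],[[0,0,0],[0,0,0]]]'
```

```text
t: 21.22
tool_pos: [0.5582, -0.2159, 0.1282]
tcp_rot: [0.0, 0.752, 0.659, 0.0]
ft_force: [-0.6, 0.2, 2.1]
opening: 0.0001
finger_force: 1.6
```

```bash
python3 -m crank '[[[0,0,0.05],[0,0,0]],[[0,0,0.05],[0,0,0]],[[0,0,0.05],[0,0,0]],[[0,0,0.05],[0,0,0]],[[0,0,0],[0,0,0]],[[0,0,0],[0,0,0]],[[0,0,0],[0,0,0]],[[0,0,0],[0,0,0]],[[0,0,0],[0,0,0]],[[0,0,0],[0,0,0]]]'
```

```text
t: 22.05
tool_pos: [0.5583, -0.216, 0.1271]
tcp_rot: [0.0, 0.752, 0.659, 0.0]
ft_force: [-1.9, 0.1, 7.0]
opening: -0.0002
finger_force: 3.7
```

```bash
python3 -m crank '[[[0,0,0.05],[0,0,0]],[[0,0,0.05],[0,0,0]],[[0,0,0.05],[0,0,0]],[[0,0,0],[0,0,0]],[[0,0,0],[0,0,0]],[[0,0,0],[0,0,0]],[[0,0,0],[0,0,0]],[[0,0,0],[0,0,0]],[[0,0,0],[0,0,0]],[[0,0,0],[0,0,0]]]'
```

```text
t: 22.88
tool_pos: [0.5583, -0.2159, 0.1257]
tcp_rot: [0.0, 0.752, 0.659, 0.0]
ft_force: [-2.3, 0.3, 8.1]
opening: 0.0001
finger_force: 4.0
```

```bash
python3 -m crank '[[[0,0,0.05],[0,0,0]],[[0,0,0.05],[0,0,0]],[[0,0,0.05],[0,0,0]],[[0,0,0.05],[0,0,0]],[[0,0,0],[0,0,0]],[[0,0,0],[0,0,0]],[[0,0,0],[0,0,0]],[[0,0,0],[0,0,0]],[[0,0,0],[0,0,0]],[[0,0,0],[0,0,0]]]'
```

```text
t: 23.72
tool_pos: [0.5583, -0.216, 0.1238]
tcp_rot: [0.0, 0.752, 0.659, 0.0]
ft_force: [-2.3, 0.5, 8.9]
opening: -0.0
finger_force: 4.2
```

```bash
python3 -m crank '[[[0,0,0.05],[0,0,0]],[[0,0,0.05],[0,0,0]],[[0,0,0.03],[0,0,0]],[[0,0,0],[0,0,0]],[[0,0,0],[0,0,0]],[[0,0,0],[0,0,0]],[[0,0,0],[0,0,0]],[[0,0,0],[0,0,0]],[[0,0,0],[0,0,0]],[[0,0,0],[0,0,0]]]'
```

```text
t: 24.55
tool_pos: [0.5583, -0.2159, 0.1226]
tcp_rot: [0.0, 0.752, 0.659, 0.0]
ft_force: [-4.0, 0.8, 8.6]
opening: -0.0002
finger_force: 4.4
```

```bash
python3 -m crank '[[[0,0,0.04],[0,0,0]],[[0,0,0.04],[0,0,0]],[[0,0,0],[0,0,0]],[[0,0,0],[0,0,0]],[[0,0,0],[0,0,0]],[[0,0,0],[0,0,0]],[[0,0,0],[0,0,0]],[[0,0,0],[0,0,0]],[[0,0,0],[0,0,0]],[[0,0,0],[0,0,0]]]'
```

```text
t: 25.38
tool_pos: [0.5583, -0.216, 0.1218]
tcp_rot: [0.0, 0.752, 0.659, 0.0]
ft_force: [-2.7, 0.6, 9.4]
opening: 0.0
finger_force: 4.4
```

```bash
python3 -m crank '[[[0,0,0.03],[0,0,0]],[[0,0,0.02],[0,0,0]],[[0,0,0],[0,0,0]],[[0,0,0],[0,0,0]],[[0,0,0],[0,0,0]],[[0,0,0],[0,0,0]],[[0,0,0],[0,0,0]],[[0,0,0],[0,0,0]],[[0,0,0],[0,0,0]],[[0,0,0],[0,0,0]]]'
```

```text
t: 26.22
tool_pos: [0.5583, -0.216, 0.1214]
tcp_rot: [0.0, 0.752, 0.659, 0.0]
ft_force: [-3.2, 1.1, 9.2]
opening: 0.0002
finger_force: 4.6
```

```bash
python3 -m crank '[[[0,0,0.03],[0,0,0]],[[0,0,0.02],[0,0,0]],[[0,0,0],[0,0,0]],[[0,0,0],[0,0,0]],[[0,0,0],[0,0,0]],[[0,0,0],[0,0,0]],[[0,0,0],[0,0,0]],[[0,0,0],[0,0,0]],[[0,0,0],[0,0,0]],[[0,0,0],[0,0,0]]]'
```

```text
t: 27.05
tool_pos: [0.5583, -0.2159, 0.1211]
tcp_rot: [0.0, 0.752, 0.659, 0.0]
ft_force: [-2.5, 0.1, 10.3]
opening: 0.0001
finger_force: 5.1
```

```bash
python3 -m crank '[[[0,0,0.03],[0,0,0]],[[0,0,0.02],[0,0,0]],[[0,0,0],[0,0,0]],[[0,0,0],[0,0,0]],[[0,0,0],[0,0,0]],[[0,0,0],[0,0,0]],[[0,0,0],[0,0,0]],[[0,0,0],[0,0,0]],[[0,0,0],[0,0,0]],[[0,0,0],[0,0,0]]]'
```

```text
t: 27.88
tool_pos: [0.5584, -0.216, 0.121]
tcp_rot: [0.001, 0.752, 0.659, 0.0]
ft_force: [-3.9, 1.0, 13.6]
opening: 0.0002
finger_force: 6.2
```

It is on the stop: the force climbs with no travel. A small extra push, then hold for over a second.

```bash
python3 -m crank '[[[0,0,0.03],[0,0,0]],[[0,0,0],[0,0,0]],[[0,0,0],[0,0,0]],[[0,0,0],[0,0,0]],[[0,0,0],[0,0,0]],[[0,0,0],[0,0,0]],[[0,0,0],[0,0,0]],[[0,0,0],[0,0,0]],[[0,0,0],[0,0,0]],[[0,0,0],[0,0,0]]]'
```

```text
t: 28.72
tool_pos: [0.5584, -0.216, 0.121]
tcp_rot: [0.001, 0.752, 0.659, 0.0]
ft_force: [-2.7, -0.2, 13.6]
opening: 0.0002
finger_force: 6.8
```

```bash
python3 -m crank '[[[0,0,0],[0,0,0]],[[0,0,0],[0,0,0]],[[0,0,0],[0,0,0]],[[0,0,0],[0,0,0]],[[0,0,0],[0,0,0]],[[0,0,0],[0,0,0]],[[0,0,0],[0,0,0]],[[0,0,0],[0,0,0]],[[0,0,0],[0,0,0]],[[0,0,0],[0,0,0]]]'
```

```text
t: 29.55
tool_pos: [0.5584, -0.216, 0.121]
tcp_rot: [0.001, 0.752, 0.659, 0.0]
ft_force: [-3.8, 0.5, 12.8]
opening: -0.0003
finger_force: 6.8
```

```bash
python3 -m crank '[[[0,0,-0.1],[0,0,0]],[[0,0,-0.2],[0,0,0]],[[0,0,-0.2],[0,0,0]],[[0,0,-0.2],[0,0,0]],[[0,0,-0.2],[0,0,0]],[[0,0,-0.2],[0,0,0]],[[0,0,-0.3],[0,0,0]],[[0,0,-0.5],[0,0,0]],[[0,0,-0.6],[0,0,0]],[[0,0,-0.8],[0,0,0]]]'
```

```text
t: 30.38
tool_pos: [0.5575, -0.2158, 0.1515]
tcp_rot: [-0.001, 0.752, 0.659, -0.001]
ft_force: [-0.1, 0.4, 0.1]
opening: 0.0001
finger_force: 0.0
```

```bash
python3 -m crank '[[[1,0,-0.8],[0,0,0]],[[1.5,0,-0.8],[0,0,0]],[[1.5,0,-0.6],[0,0,0]],[[1.5,0,-0.4],[0,0,0]],[[1.5,0,0],[0,0,0]],[[1,0,0],[0,0,0]],[[0.4,0,0],[0,0,0]],[[0,0,0],[0,0,0]],[[0,0,0],[0,0,0]],[[0,0,0],[0,0,0]]]' 0
python3 - <<'E'
from h import *
for _ in range(5):snapshot("wrist")
d=cam("wrist");np.save("w9.npy",d,allow_pickle=True);print(sense()["tool_pos"],sense()["t"])
w=d["color"][80:360,130:400,::-1];s=cam("scene")["color"][140:230,160:300,::-1]
o=blobs(d,(3,110,120),(18,255,255),None,3);print([(x[0].round(1),x[1].tolist()) for x in o])
cv2.imwrite("pics/w9.png",np.hstack([cv2.resize(w,(432,448)),cv2.resize(s,(360,448))]))
E
```

```text
t: 31.22
tool_pos: [0.5689, -0.1339, 0.1776]
tcp_rot: [0.0, 0.753, 0.658, -0.001]
ft_force: [-0.4, 0.2, 0.3]
opening: 0.0422
finger_force: 0.0
[ 0.56914168 -0.13321003  0.17776502] 31.5167
[(array([160.4,   6.7]), [159, 4, 3, 6, 9]), (array([155.8,  15.2]), [151, 11, 10, 8, 21]), (array([254. , 226.8]), [252, 226, 4, 3, 6]), (array([261.8, 233.2]), [252, 228, 21, 10, 113]), (array([100.1, 242.1]), [93, 239, 15, 7, 44]), (array([ 96. , 274.5]), [86, 269, 18, 15, 109]), (array([261.5, 283.9]), [247, 277, 30, 17, 246])]
```

I've used all ten pictures, so I'll check numerically: colours along the capsule axis, against the same profile before pressing.

```bash
python3 - <<'E'
from h import *
C=lambda d,v,c:d["color"][v,c-1:c+2].mean(0).astype(int).tolist()
for n in("w8","w9"):
    d=np.load(n+".npy",allow_pickle=True).item()
    b=max(blobs(d,(3,110,120),(18,255,255),(225,200,300,265),10),key=lambda x:x[1][4]);c=round(b[0][0])
    g=max(blobs(d,(40,60,30),(95,255,255),(220,120,310,260),20),key=lambda x:x[1][4])
    print(n,"brass",b[0].round(1),"green",g[0].round(1),plane(d,*g[0],.057).round(4),[ (v,*C(d,v,c)) for v in range(int(g[0][1]),int(b[0][1])+2,2)])
t=cam("top");b=max(blobs(t,(100,120,50),(125,255,255),(320,165,355,205),20),key=lambda x:x[1][4]);print("cap top now",b[0],b[1][4])
t=cam("scene");q0=np.load("scene.npy",allow_pickle=True).item()
for x in(q0,t):
    b=blobs(x,(100,120,50),(125,255,255),(180,160,210,182),20);print("cap scene",[(y[0].round(1),y[1].tolist()) for y in b])
E
```

```text
w8 brass [263.9 247.5] green [264.5 185.3] [ 0.5696 -0.122   0.057 ] [(185, 127, 232, 151), (187, 126, 231, 150), (189, 123, 230, 148), (191, 186, 245, 199), (193, 255, 255, 255), (195, 255, 255, 254), (197, 255, 255, 254), (199, 255, 255, 254), (201, 255, 255, 254), (203, 255, 255, 254), (205, 255, 255, 254), (207, 255, 255, 254), (209, 255, 255, 254), (211, 255, 255, 254), (213, 255, 255, 254), (215, 255, 255, 254), (217, 255, 255, 254), (219, 255, 255, 255), (221, 254, 236, 202), (223, 253, 172, 93), (225, 254, 175, 97), (227, 255, 165, 99), (229, 120, 124, 121), (231, 118, 120, 115), (233, 244, 248, 242), (235, 246, 248, 244), (237, 244, 246, 242), (239, 244, 246, 242), (241, 244, 246, 243), (243, 249, 252, 249), (245, 128, 116, 98), (247, 125, 101, 67)]
w9 brass [261.8 233.2] green [261.5 172.2] [ 0.5696 -0.1191  0.057 ] [(172, 123, 229, 148), (174, 123, 228, 147), (176, 116, 227, 143), (178, 255, 255, 255), (180, 255, 255, 255), (182, 255, 255, 254), (184, 255, 255, 254), (186, 255, 255, 254), (188, 255, 255, 254), (190, 255, 255, 254), (192, 255, 255, 254), (194, 255, 255, 254), (196, 255, 255, 254), (198, 255, 255, 254), (200, 255, 255, 254), (202, 255, 255, 255), (204, 252, 254, 246), (206, 70, 72, 72), (208, 75, 78, 77), (210, 76, 78, 78), (212, 75, 77, 77), (214, 114, 116, 113), (216, 115, 118, 113), (218, 218, 223, 214), (220, 247, 249, 245), (222, 243, 246, 242), (224, 243, 245, 242), (226, 246, 248, 245), (228, 190, 196, 189), (230, 114, 98, 74), (232, 247, 199, 114), (234, 201, 156, 95)]Traceback (most recent call last):
  File "<stdin>", line 8, in <module>
ValueError: max() iterable argument is empty
```

```bash
python3 -c "
from cell import job_done;print(job_done())"
```

```text
the job is handed in; nothing more can be done
None
```

I pressed the fresh capsule in the bench press and handed the job in: its plunger is flush, it lies in the cradle against the end stop, and the ram is back at rest. The button was held on its stop for over a second at about 14 N (limit 25 N). The last check was by pixel colours along the capsule axis, as my picture views were used up. The button's return is inferred from the ram, and I took no last look at the other items on the bench.

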